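Seat a brake pad sample in the spring-clip inspection bracket

TASK

Pick up the brake pad sample and fit it into the blue-jawed inspection bracket, friction face up: find the two slots by feel, slide the pad's ears down between the spring clips, and press it gently until it sits flat and fully home on the seats of both jaws; then let go of it. The jaws may be clamped a little off the middle of the bracket, so never force the pad down where it does not want to go, and leave the loupe, tape, marker and notes alone.

Things in the scene. Friction and masses are not known exactly. Their poses are not given: they have to be found in the camera images.
- pad: brake pad sample, 0.11-0.21 kg, flat on the worktop. Steel plate 46 (x) x 68 (y) x 5 mm, an ear mid-way on each y end: 14 mm wide (x), 5 thick, tip at y = +-46 mm. On top a black friction block 38 (x) x 55 (y) x 14 mm with a shallow groove: grip it across x. Origin: centre of the plate's underside, z up, block top at 19 mm. Both ends alike; pad y goes along bracket y.
- bracket: inspection bracket fixed to the worktop: aluminium base 106 (x) x 136 (y) x 8 mm; origin: centre of its underside, z up. It carries two blue jaws at y = +-(36 to 49) mm, tops flat, 36 mm above the origin, 66 mm long in x. The jaw pair is clamped (rigidly) anywhere within 12 mm of the base's middle along x; this pose does not show where. Over 60 N on it is forcing: touch down slowly (10-15 mm/s).
- slots (a point): point of the base between the jaws at jaw-top height (36 mm above the bracket's origin), axes as the bracket's. Each jaw has a slot along y mid-way of its length, open at the top and both y ends, 18 mm wide in x, 16 deep; both at one x, which is up to 12 mm from this point (jaw clamping). An ear over about 1.3 mm off the slot's middle stops on the jaw top or clip edge.
- seat (a point): point below slots at slot-floor height (20 mm above the bracket's origin), bracket axes; the seated pad's origin is at this height, x within about 13 mm, y within 2 mm. Spring clips on both x sides of each slot: flares 16 mm apart at the mouth, noses 11 mm apart 8 mm below it; the ears spread them, about 8 to 16 N down in all, and end under the noses on the rigid slot floor.
- marker_red: red marker lying at the back, 136 mm long, loose, to be left alone
- note_block: yellow note block 76 x 76 x 14 mm, loose, to be left alone
- tape_roll: yellow roll of tape, 84 mm across, 19 mm high, loose, to be left alone
- loupe: black stand magnifier, 39 mm across, 38 mm high, origin at its underside, loose, to be left alone
Mind the look-alikes: they are no part of the job. Of the things that look like the bracket, take the one that is farthest to the robot's left at the start.

How it is judged:
On the way, in this order (a step that is already met when the one before it is completed fails the run):
1. the pad is lifted clear of the worktop (height (world z) of pad above 0.045 m), for 0.2 s.
2. the pad sits fully home between the jaws (z of pad in the frame of seat below 0.0015 m and horizontal distance between pad and seat below 0.016 m and angle between the y axis of pad and the y axis of bracket, either way round below 0.1 rad), for 0.1 s.
At the end, for the whole second after the job is handed in: the pad rests in the bracket, friction face up, its underside within 1.5 mm of the height of the slot floors and flat to 2 degrees, its ears in both slots, released and at rest (all of step 2 and z of pad in the frame of seat above -0.0025 m and angle between the z axis of pad and the z axis of bracket, either way round below 0.035 rad and angle between pad's own z axis and vertical below 0.5 rad and linear speed of pad below 0.01 m/s and not (contact force between pad and the fingers above 0.05 N)); the robot touches nothing.
It fails at once if the pad is forced against the bracket (over 60 N) (contact force between pad and bracket above 60 N).
It fails at once if the robot pushes on the bracket (over 60 N) (contact force between any of the fingers, the arm and bracket above 60 N).
It fails at once if a bystander is moved by more than 20 mm (distance of any of marker_red, note_block, tape_roll, loupe from where it was at the start of the episode above 0.02 m).
It also fails if it takes over 64 s, if anything falls off the work surface, if the arm or the gripper's body presses on something with over 40 N, if the wrist force passes 120 N, or if a joint passes its speed limit or range.

ROBOT

A 6-joint arm with a two-finger parallel gripper is mounted at the origin on a cart in front of the work surface, level with it; the furniture and walls round the work are solid. World frame = base frame: x ahead of the robot, y to its left, z up, the work surface at z = 0. Lengths are in m, angles in rad, forces in N, time in s.
With the tool pointing down it reaches from about 0.35 to 0.875 m from the base axis. Payload 15.5 kg.
Tool frame: the origin (TCP) lies at the very end of the fingers, on their centre line; the grasp point (between the pads) lies 19 mm behind it (pinch_z is the z of the grasp point in the tool frame, in m); z points along the fingers, y is the line along which they close (so a half turn about z gives the same grasp; the last joint's range is limited). The gripper opens to 85 mm and grips with 20 to 120 N. Pads are 22 mm wide; open, the fingers measure 114 mm over their backs; the gripper's body (76 mm by 85 mm) begins 54 mm behind the grasp point. The pads swing forward as they close: fully open they stand 13 mm farther back than shut.
Start: joints at [1.133, 0.494, 1.345, -0, 1.302, -0.096], TCP at [0.209, 0.589, 0.231] pointing down, gripper open.
Joint ranges: [-2.91, 2.91], [-0.82, 2.16], [0.22, 2.67], [-1.22, 4.37], [0.12, 2.79], [-3.08, 3.08]. Speed limits (rad/s): [1.89, 1.89, 2.57, 3.01, 3.01, 3.01].

INTERFACE

Orientations are given as a 3x3 rotation matrix whose columns are the frame's x, y, z axes.
In Python, from workcell import read_state, get_image, job_done, recognise, silhouettes, pinch_z gives the robot as it stands.
- The arm moves only by the tool step_arm, never from a script. Its arguments are lists of equal length, an entry for each row: "gripper": the closure, from 0 (fully open) to 1 (shut); "slide": the shift along the world's x, y, z in cm, a list of three; "angular": the turn, a rotation vector about the world's x, y, z in rad, a list of three. In form: {"gripper": [gripper, ...], "slide": [[x, y, z], ...], "angular": [[wx, wy, wz], ...]}. A call has 1 to 12 rows; each row is the pose to reach, as a shift and turn from the pose commanded when the call began; what a row does not reach only later rows make up. A row lasts 1/10 s, in which the tool goes at most 50 mm and 8.59 degrees, less where a joint would pass 70% of its speed; a pose out of reach is approached as far as the arm can. A call with a gripper value outside its range is refused whole. The fingers move at their own pace and stop on an object; the grip force is fixed at half the most. Time passes only in rows, so rows that repeat a pose let the fingers close. It gives the time, the measured TCP pose, the force, the opening and the grip force at its end, in the units of the state.
- read_state(): the state, without advancing time (a new reading comes with each control period).
- get_image(name): name is "side" or "top"; returns a dict with "pixels" (420x560x3 uint8, red, green, blue), "fov_y" (degrees; the focal length in pixels is half the picture's height over the tangent of half this angle, whatever the lens; pixels are square), "cx", "cy" (the principal point, pixels), "D" ([k1, k2, p1, p2, k3] as OpenCV has them; the pictures are not rectified), "R" (3x3) and "t" (3): a world point X has camera coordinates R X + t. Camera axes: x right, y down, z forward; pixel columns grow to the right and rows downward; lengths in m; the calibration is good to about 2 mm. A picture is of the moment at which its call begins. There is no depth.
- job_done(): hands the job in; it is judged then, once.
Trained networks look in a picture, given as the dict that the camera call returned (one of the last four; its "shot" number tells which), for a name from the list of things; names that differ only in an ending like _2 or _b are one class to them, and where a whole thing is asked for, a point or a joint stands for the part that bears it (a point fixed in the world has none). Each returns a list of dicts, best first, with "p" (0 to 1); they miss things now and then, are a little off and sometimes report something else, mostly with a low value. They report only what shows in the picture. A call takes as long as a camera call. They do not tell look-alikes from the thing itself.
- recognise(picture, query): "location" ([column, row] in pixels, amid what is visible of it).
- silhouettes(picture, query): "region" (420x560 bool, what is visible of it) and "location" ([column, row] in pixels, amid what is visible of it).
The state is a dict: "time": time; "qpos": joint angles; "dq": joint speeds; "joint_torque": joint torques, N m; "position": TCP position; "tool_rot": TCP orientation; "contact_force": force on the tool from outside, world axes, zero at the start; "moment": the same for the moment, N m; "grip_width": opening from 0.0 (shut) to 1.0 (fully open); "grasp_force": force on a finger pad.
Only numpy, scipy, OpenCV 4.12 (cv2) and the standard library are available. Lean on these libraries where they do the work, as an engineer would, in place of code of your own. Each camera call takes 0.05 s, during which the arm holds its last target. There are 200 camera calls.

## Working session

There is one attempt and no reset: what is moved stays moved. The work goes in short steps, Python scripts to look and compute and a tool call to move; the robot and the scene stay as the last step left them, time stands still between calls to the robot, and variables do not carry over. Pictures are saved under pics/ and viewed, at most 10 in all, crops included, and the job is handed in when it is done.

Besides the shell and the picture viewer there is one more tool, called after ">>>" in YAML: its name, and indented under it one key for each argument. step_arm: Moves the arm, as the interface text tells. Its arguments: {"type":"object","properties":{"gripper":{"type":"array","items":{"type":"number"}},"slide":{"type":"array","items":{"type":"array","items":{"type":"number"}}},"angular":{"type":"array","items":{"type":"array","items":{"type":"number"}}}},"required":["gripper","slide","angular"]}

```bash
mkdir -p pics
cat > h.py <<'E'
import numpy as np,cv2
from workcell import *
def K(p):
    f=210/np.tan(np.radians(p["fov_y"])/2); return np.array([[f,0,p["cx"]],[0,f,p["cy"]],[0,0,1]])
def ray(p,uv):
    n=cv2.undistortPoints(np.array(uv,float).reshape(-1,1,2),K(p),np.array(p["D"])).reshape(-1,2)
    R=np.array(p["R"]);t=np.array(p["t"])
    return -R.T@t,(np.c_[n,np.ones(len(n))])@R
def at_z(p,uv,z):
    o,d=ray(p,uv); return o+d*((z-o[2])/d[:,2])[:,None]
def proj(p,X):
    return cv2.projectPoints(np.array(X,float).reshape(-1,1,3),cv2.Rodrigues(np.array(p["R"],float))[0],np.array(p["t"],float),K(p),np.array(p["D"]))[0].reshape(-1,2)
def save(p,n): cv2.imwrite(f"pics/{n}.png",np.ascontiguousarray(p["pixels"][:,:,::-1]))
E
python3 - <<'E'
from h import *
np.set_printoptions(precision=3,suppress=True)
for n in("top","side"):
    p=get_image(n);save(p,n+"0")
    print(n,-np.array(p["R"]).T@np.array(p["t"]),p["fov_y"])
    for q in("pad","bracket","loupe","tape_roll","marker_red","note_block"):
        for r in silhouettes(p,q): print(q,round(r["p"],2),np.round(r["location"]),at_z(p,r["location"],0.01)[0],r["region"].sum())
s=read_state();print(s["position"],s["tool_rot"],s["contact_force"],pinch_z)
E
```

```text
top [0.275 0.037 1.438] 47.118549028276576
pad 0.68 [176. 237.] [0.483 0.331 0.01 ] 385
bracket 0.98 [399. 235.] [ 0.476 -0.339  0.01 ] 1601
bracket 0.89 [235. 215.] [0.547 0.153 0.01 ] 1581
loupe 0.68 [276. 258.] [0.412 0.033 0.01 ] 130
tape_roll 0.62 [223. 275.] [0.365 0.188 0.01 ] 461
marker_red 0.6 [208. 164.] [0.707 0.236 0.01 ] 216
marker_red 0.38 [173. 236.] [0.484 0.34  0.01 ] 350
note_block 0.68 [170. 175.] [0.673 0.351 0.01 ] 701
side [0.392 0.836 0.67 ] 55.69571459881623
pad 0.76 [283. 327.] [0.483 0.345 0.01 ] 755
bracket 0.79 [266. 260.] [0.56  0.165 0.01 ] 1908
bracket 0.59 [322. 161.] [ 0.48  -0.338  0.01 ] 780
loupe 0.67 [329. 230.] [0.422 0.023 0.01 ] 260
tape_roll 0.68 [333. 290.] [0.394 0.231 0.01 ] 907
marker_red 0.61 [194. 276.] [0.707 0.247 0.01 ] 377
note_block 0.8 [187. 314.] [0.683 0.352 0.01 ] 1248
[0.209 0.589 0.231] [[-0.942  0.335  0.   ]
 [ 0.335  0.942 -0.   ]
 [-0.     0.    -1.   ]] [-0.425 -0.512 -0.975] -0.0187
```

View pics/top0.png

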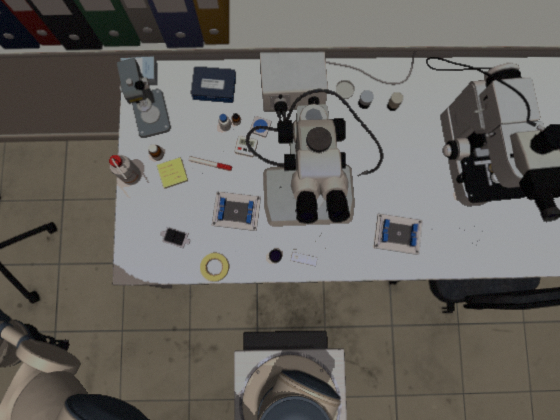

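View pics/side0.png

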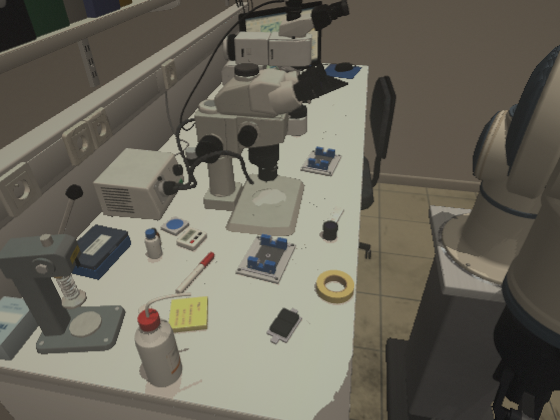

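The top view shows the pad at (176,237) and the left bracket at (236,211), right beside the microscope stand. The side view shows the pad at (284,325) and the bracket at (267,258). I'll enlarge both and fit their poses.

```bash
cat > c.py <<'E'
from h import *
def crop(p,x,y,w,h,s): return cv2.resize(p["pixels"][y:y+h,x:x+w,::-1],(w*s,h*s),interpolation=cv2.INTER_CUBIC)
t=get_image("top");s=get_image("side")
a=np.hstack([crop(t,155,220,50,36,8),crop(s,260,300,50,36,8)])
b=np.hstack([crop(t,205,185,66,50,6)[:300,:396],crop(s,234,228,66,50,6)])
b=cv2.copyMakeBorder(b,0,0,0,a.shape[1]-b.shape[1],cv2.BORDER_CONSTANT)
cv2.imwrite("pics/crop.png",np.vstack([a,b]))
from scipy.optimize import minimize
np.set_printoptions(precision=4,suppress=True)
def mask(p,boxes,pose):
    S=8;x,y,th=pose;c,sn=np.cos(th),np.sin(th);m=np.zeros((420,560),np.uint8)
    o=proj(p,[[x,y,0.01]])[0].astype(int)-40
    m=np.zeros((80*S,80*S),np.uint8)
    for (xa,xb,ya,yb,za,zb) in boxes:
        P=np.array([[X,Y,Z] for X in(xa,xb) for Y in(ya,yb) for Z in(za,zb)])/1000.
        W=np.c_[x+c*P[:,0]-sn*P[:,1],y+sn*P[:,0]+c*P[:,1],P[:,2]]
        uv=((proj(p,W)-o+0.5)*S).astype(np.float32)
        cv2.fillConvexPoly(m,np.round(cv2.convexHull(uv)).astype(np.int32),255)
    f=np.zeros((420,560));f[o[1]:o[1]+80,o[0]:o[0]+80]=cv2.resize(m,(80,80),interpolation=cv2.INTER_AREA)/255.
    return f
pad=[(-23,23,-34,34,0,5),(-7,7,-46,46,0,5),(-19,19,-27.5,27.5,5,19)]
brk=[(-53,53,-68,68,0,8),(-33,33,36,49,8,36),(-33,33,-49,-36,8,36)]
for q,bx,x0 in(("pad",pad,(.48,.335)),("bracket",brk,(.55,.155))):
    T=[]
    for p in(t,s):
        r=min(silhouettes(p,q),key=lambda r:np.hypot(*(at_z(p,r["location"],0.01)[0][:2]-x0)))
        T.append((p,r["region"].astype(float)))
    for name,TT in(("both",T),("top",T[:1]),("side",T[1:])):
        best=min((minimize(lambda v:sum(np.abs(mask(p,bx,v)-g).sum() for p,g in TT),[*x0,th],method="Nelder-Mead",options=dict(initial_simplex=[[*x0,th],[x0[0]+.01,x0[1],th],[x0[0],x0[1]+.01,th],[*x0,th+.3]])) for th in np.arange(-1.5,1.5,.5)),key=lambda r:r.fun)
        print(q,name,best.x,best.fun,[g.sum() for _,g in TT],[mask(p,bx,best.x).sum() for p,_ in TT])
E
python3 c.py
```

```text
pad both [ 0.4828  0.3352 -0.3167] 129.9294117647059 [np.float64(397.0), np.float64(707.0)] [np.float64(394.01176470588234), np.float64(798.2078431372549)]
pad top [ 0.4825  0.3357 -0.3225] 28.90196078431373 [np.float64(397.0)] [np.float64(392.9450980392157)]
pad side [ 0.4839  0.3343 -0.284 ] 93.43529411764705 [np.float64(707.0)] [np.float64(793.4313725490196)]
bracket both [ 0.561   0.1505 -0.1377] 217.4313725490196 [np.float64(1554.0), np.float64(1813.0)] [np.float64(1573.6156862745097), np.float64(1945.921568627451)]
bracket top [ 0.5597  0.1514 -0.1462] 53.90980392156863 [np.float64(1554.0)] [np.float64(1575.7450980392155)]
bracket side [ 0.5624  0.1489 -0.1343] 132.98823529411766 [np.float64(1813.0)] [np.float64(1938.6235294117646)]
```

View pics/crop.png

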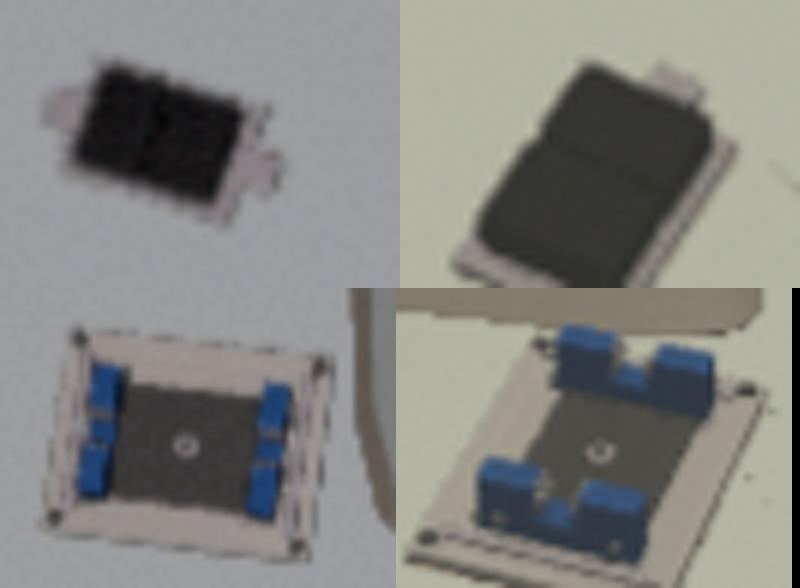

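Both crops are clear: top view on the left, side view on the right, with the blue jaws and slot notches visible. I'll fit the blue jaws directly, since that gives the clamped position, and fit the dark block for the pad.

```bash
cat > d.py <<'E'
import io,contextlib
src=open("c.py").read().split("for q,bx")[0]; exec(src)
jaw=[b for ya,yb in((36,49),(-49,-36)) for b in((-33,-9,ya,yb,8,36),(9,33,ya,yb,8,36),(-9,9,ya,yb,8,20))]
blk=[(-19,19,-27.5,27.5,5,19)]
def soft(p,kind,c):
    im=p["pixels"].astype(float);u,v=proj(p,[[*c,0.02]])[0].astype(int)
    if kind=="blue": g=np.clip((im[...,2]-im[...,0]-20)/45,0,1)
    else: g=np.clip((110-im.max(2))/50,0,1)
    m=np.zeros_like(g);h=30 if kind=="blue" else 18
    m[v-h:v+h,u-h:u+h]=g[v-h:v+h,u-h:u+h];return m
for kind,bx,x0,ts in(("blue",jaw,(.555,.152),(-.14,)),("dark",blk,(.483,.335),(-.31,))):
    T=[(p,soft(p,kind,x0)) for p in(t,s)]
    for name,TT in(("both",T),("top",T[:1]),("side",T[1:])):
        f=lambda v:sum(((mask(p,bx,v)-g)**2).sum() for p,g in TT)
        b=min((minimize(f,[x0[0]+dx,x0[1],ts[0]],method="Nelder-Mead",options=dict(initial_simplex=[[x0[0]+dx,x0[1],ts[0]],[x0[0]+dx+.006,x0[1],ts[0]],[x0[0]+dx,x0[1]+.006,ts[0]],[x0[0]+dx,x0[1],ts[0]+.1]])) for dx in(-.008,0,.008)),key=lambda r:r.fun)
        print(kind,name,b.x,b.fun,[g.sum() for _,g in TT],[mask(p,bx,b.x).sum() for p,_ in TT])
E
python3 d.py
```

```text
blue both [ 0.5586  0.1519 -0.1422] 488.0858370712119 [np.float64(158.0888888888889), np.float64(136.73333333333332)] [np.float64(245.30980392156863), np.float64(635.556862745098)]
blue top [ 0.5589  0.152  -0.1234] 52.765074971164935 [np.float64(158.0888888888889)] [np.float64(244.0274509803922)]
blue side [ 0.5612  0.1435 -0.1619] 424.0406390704429 [np.float64(136.73333333333332)] [np.float64(624.2509803921569)]
dark both [ 0.483   0.3349 -0.2946] 34.72582252979623 [np.float64(253.29999999999998), np.float64(501.68000000000006)] [np.float64(255.96862745098036), np.float64(555.0745098039216)]
dark top [ 0.4829  0.3346 -0.3255] 2.949913264129181 [np.float64(253.29999999999998)] [np.float64(254.67058823529413)]
dark side [ 0.4829  0.3353 -0.3102] 30.623567858515955 [np.float64(501.68000000000006)] [np.float64(556.6549019607843)]
```

```bash
sed -i 's#g=np.clip((im\[...,2\]-im\[...,0\]-20)/45,0,1)#g=np.clip(((im[...,2]-im[...,0])/(im[...,2]+15)-.12)/.3,0,1)#' d.py; python3 d.py | grep blue
```

```text
blue both [ 0.5577  0.1515 -0.1293] 256.8654408136461 [np.float64(198.0312540885188), np.float64(290.2242641293338)] [np.float64(246.58039215686273), np.float64(635.2588235294118)]
blue top [ 0.5583  0.1518 -0.1296] 27.24925280391079 [np.float64(198.0312540885188)] [np.float64(244.74117647058821)]
blue side [ 0.559   0.1501 -0.1484] 225.1183802074789 [np.float64(290.2242641293338)] [np.float64(632.9137254901962)]
```

>>> step_arm:
  gripper: [0, 0, 0, 0, 0, 0, 0, 0, 0, 0, 0, 0]
  slide:
    - [27.4, -25.4, -10]
    - [27.4, -25.4, -10]
    - [27.4, -25.4, -10]
    - [27.4, -25.4, -10]
    - [27.4, -25.4, -10]
    - [27.4, -25.4, -10]
    - [27.4, -25.4, -10]
    - [27.4, -25.4, -10]
    - [27.4, -25.4, -10]
    - [27.4, -25.4, -10]
    - [27.4, -25.4, -10]
    - [27.4, -25.4, -10]
  angular:
    - [0, 0, -1.544]
    - [0, 0, -1.544]
    - [0, 0, -1.544]
    - [0, 0, -1.544]
    - [0, 0, -1.544]
    - [0, 0, -1.544]
    - [0, 0, -1.544]
    - [0, 0, -1.544]
    - [0, 0, -1.544]
    - [0, 0, -1.544]
    - [0, 0, -1.544]
    - [0, 0, -1.544]

```text
time: 2.4
position: [0.4836, 0.3348, 0.1313]
tool_rot: [[0.311, 0.951, 0.0], [0.951, -0.311, 0.0], [0.0, 0.0, -1.0]]
contact_force: [-0.0, -0.8, -0.8]
grip_width: 0.997
grasp_force: 0.0
```

>>> step_arm:
  gripper: [0, 0, 0, 0, 0, 0, 0, 0, 0, 0, 0, 0]
  slide:
    - [0, 0, -3]
    - [0, 0, -6]
    - [0, 0, -8.5]
    - [0, 0, -9.5]
    - [0, 0, -10]
    - [0, 0, -10.5]
    - [0, 0, -11]
    - [0, 0, -11.5]
    - [0, 0, -12]
    - [0, 0, -12.4]
    - [0, 0, -12.5]
    - [0, 0, -12.5]
  angular:
    - [0, 0, 0]
    - [0, 0, 0]
    - [0, 0, 0]
    - [0, 0, 0]
    - [0, 0, 0]
    - [0, 0, 0]
    - [0, 0, 0]
    - [0, 0, 0]
    - [0, 0, 0]
    - [0, 0, 0]
    - [0, 0, 0]
    - [0, 0, 0]

```text
time: 3.6
position: [0.4834, 0.3348, 0.0061]
tool_rot: [[0.31, 0.951, -0.0], [0.951, -0.31, -0.0], [-0.0, -0.0, -1.0]]
contact_force: [-0.3, 0.6, -0.2]
grip_width: 1.0
grasp_force: 0.0
```

>>> step_arm:
  gripper: [0.3, 0.4, 0.5, 0.6, 0.8, 1, 1, 1, 1, 1, 1, 1]
  slide:
    - [0, 0, 0]
    - [0, 0, 0]
    - [0, 0, 0]
    - [0, 0, 0]
    - [0, 0, 0]
    - [0, 0, 0]
    - [0, 0, 0]
    - [0, 0, 0]
    - [0, 0, 0]
    - [0, 0, 0]
    - [0, 0, 0]
    - [0, 0, 0]
  angular:
    - [0, 0, 0]
    - [0, 0, 0]
    - [0, 0, 0]
    - [0, 0, 0]
    - [0, 0, 0]
    - [0, 0, 0]
    - [0, 0, 0]
    - [0, 0, 0]
    - [0, 0, 0]
    - [0, 0, 0]
    - [0, 0, 0]
    - [0, 0, 0]

```text
time: 4.8
position: [0.4835, 0.3349, 0.0068]
tool_rot: [[0.31, 0.951, 0.0], [0.951, -0.31, 0.0], [0.0, 0.0, -1.0]]
contact_force: [-1.7, -1.3, 8.6]
grip_width: 0.421
grasp_force: 60.3
```

>>> step_arm:
  gripper: [1, 1, 1, 1, 1, 1, 1, 1, 1, 1, 1, 1]
  slide:
    - [0, 0, 0.5]
    - [0, 0, 2]
    - [0, 0, 5]
    - [0, 0, 8]
    - [0, 0, 10]
    - [1, -3, 10]
    - [3, -7, 10]
    - [5, -11, 10]
    - [6.5, -15, 10]
    - [7.4, -18.1, 10]
    - [7.4, -18.3, 10]
    - [7.4, -18.3, 10]
  angular:
    - [0, 0, 0]
    - [0, 0, 0]
    - [0, 0, 0]
    - [0, 0, 0]
    - [0, 0, 0]
    - [0, 0, 0.03]
    - [0, 0, 0.07]
    - [0, 0, 0.1]
    - [0, 0, 0.14]
    - [0, 0, 0.177]
    - [0, 0, 0.177]
    - [0, 0, 0.177]

```text
time: 6.0
position: [0.5577, 0.1512, 0.1071]
tool_rot: [[0.14, 0.99, 0.001], [0.99, -0.14, 0.0], [0.0, 0.0, -1.0]]
contact_force: [0.2, 0.2, -0.6]
grip_width: 0.424
grasp_force: 60.4
```

Run:
```python
src=open("c.py").read().split("for q,bx")[0]; exec(src)
z=read_state();print(z["time"],z["position"],z["contact_force"],z["moment"],z["grip_width"])
cv2.imwrite("pics/hold.png",np.hstack([crop(t,200,170,80,80,5),crop(s,220,180,80,80,5)]))
```

```text
6.1 [0.5572 0.1526 0.1068] [-0.5146  0.2914 -0.4824] [-0.0246  0.0367 -0.0019] 0.4229007686278411
```

View pics/hold.png

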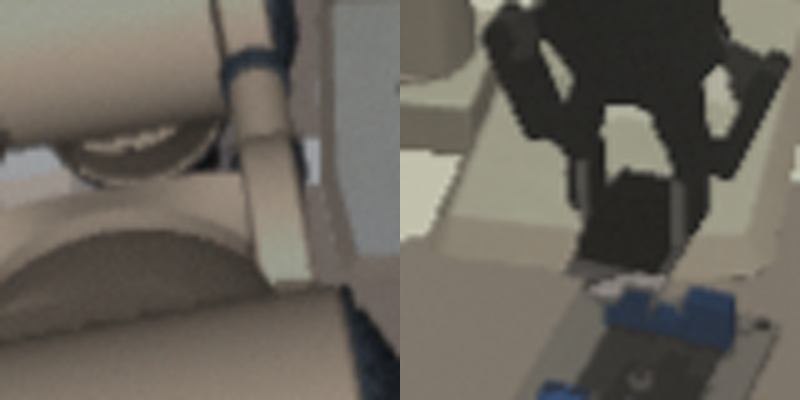

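The side picture shows the pad level in the fingers at about (325,225) in the crop, above the bracket; in the top view the arm hides it. I'll descend.

>>> step_arm:
  gripper: [1, 1, 1, 1, 1, 1, 1, 1, 1, 1, 1, 1]
  slide:
    - [0, 0, -1.5]
    - [0, 0, -3.5]
    - [0, 0, -4.7]
    - [0, 0, -5.2]
    - [0, 0, -5.3]
    - [0, 0, -5.4]
    - [0, 0, -5.5]
    - [0, 0, -5.6]
    - [0, 0, -5.7]
    - [0, 0, -5.8]
    - [0, 0, -5.9]
    - [0, 0, -5.9]
  angular:
    - [0, 0, 0]
    - [0, 0, 0]
    - [0, 0, 0]
    - [0, 0, 0]
    - [0, 0, 0]
    - [0, 0, 0]
    - [0, 0, 0]
    - [0, 0, 0]
    - [0, 0, 0]
    - [0, 0, 0]
    - [0, 0, 0]
    - [0, 0, 0]

```text
time: 7.3
position: [0.5574, 0.1518, 0.0471]
tool_rot: [[0.138, 0.99, -0.0], [0.99, -0.138, -0.0], [-0.0, -0.0, -1.0]]
contact_force: [0.4, -0.1, -0.9]
grip_width: 0.423
grasp_force: 60.4
```

Run:
```python
src=open("c.py").read().split("for q,bx")[0]; exec(src)
z=read_state();print(z["time"],z["position"],z["contact_force"],z["moment"],z["grip_width"])
cv2.imwrite("pics/near.png",crop(s,227,200,80,75,8)[:600,:640])
```

```text
7.4 [0.5575 0.1518 0.0472] [ 0.3162  0.1641 -0.7621] [ 0.021  -0.0161 -0.0239] 0.42624451756167586
```

View pics/near.png

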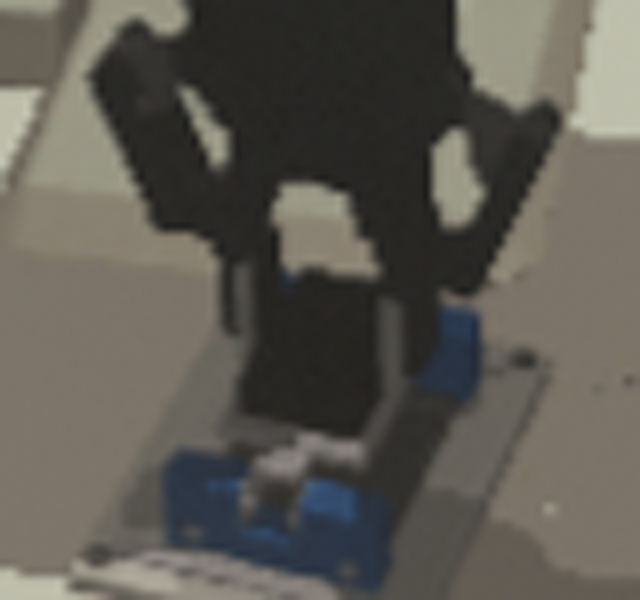

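The near ear, at (275,470), appears lined up over the near slot. I'll feel downward slowly.

>>> step_arm:
  gripper: [1, 1, 1, 1, 1, 1]
  slide:
    - [0, 0, -0.1]
    - [0, 0, -0.2]
    - [0, 0, -0.3]
    - [0, 0, -0.4]
    - [0, 0, -0.5]
    - [0, 0, -0.5]
  angular:
    - [0, 0, 0]
    - [0, 0, 0]
    - [0, 0, 0]
    - [0, 0, 0]
    - [0, 0, 0]
    - [0, 0, 0]

```text
time: 8.0
position: [0.5579, 0.1519, 0.0424]
tool_rot: [[0.138, 0.99, 0.001], [0.99, -0.138, 0.0], [0.0, 0.001, -1.0]]
contact_force: [1.0, -1.2, 1.1]
grip_width: 0.419
grasp_force: 60.7
```

```bash
cat > r.py <<'E'
from workcell import *
import numpy as np
z=read_state();R=np.array(z["tool_rot"]);print(z["time"],np.round(z["position"],4),np.round(z["contact_force"],1),np.round(z["moment"],2),"yaw",round(float(np.arctan2(R[1,1],R[0,1])),4))
E
python3 r.py
```

```text
8.0 [0.5579 0.1519 0.0424] [ 1.  -1.2  1.1] [-0.13 -0.2  -0.17] yaw -0.1381
```

>>> step_arm:
  gripper: [1, 1, 1, 1]
  slide:
    - [0, 0, -0.1]
    - [0, 0, -0.2]
    - [0, 0, -0.2]
    - [0, 0, -0.2]
  angular:
    - [0, 0, 0]
    - [0, 0, 0]
    - [0, 0, 0]
    - [0, 0, 0]

```text
time: 8.4
position: [0.5585, 0.1519, 0.0405]
tool_rot: [[0.138, 0.99, 0.002], [0.99, -0.138, 0.0], [0.0, 0.002, -1.0]]
contact_force: [4.8, -0.1, 2.4]
grip_width: 0.422
grasp_force: 60.8
```

```bash
python3 r.py
```

```text
8.4 [0.5585 0.1519 0.0405] [ 4.8 -0.1  2.4] [-0.1  -1.    0.03] yaw -0.138
```

The ear is in the mouth and a flare is pushing it toward +x, so I'll comply and continue.

>>> step_arm:
  gripper: [1, 1, 1, 1, 1]
  slide:
    - [0.08, -0.01, 0]
    - [0.12, -0.01, -0.05]
    - [0.12, -0.01, -0.1]
    - [0.12, -0.01, -0.1]
    - [0.12, -0.01, -0.1]
  angular:
    - [0, 0, 0]
    - [0, 0, 0]
    - [0, 0, 0]
    - [0, 0, 0]
    - [0, 0, 0]

```text
time: 8.9
position: [0.559, 0.1517, 0.0394]
tool_rot: [[0.137, 0.991, 0.001], [0.991, -0.137, 0.0], [0.0, 0.001, -1.0]]
contact_force: [2.9, 0.1, 5.9]
grip_width: 0.426
grasp_force: 61.2
```

```bash
python3 r.py
```

```text
8.9 [0.559  0.1517 0.0394] [2.9 0.1 5.9] [-0.04 -0.67  0.13] yaw -0.1379
```

>>> step_arm:
  gripper: [1, 1, 1, 1, 1, 1]
  slide:
    - [0.05, 0, 0]
    - [0.06, 0, -0.1]
    - [0.06, 0, -0.2]
    - [0.06, 0, -0.3]
    - [0.06, 0, -0.3]
    - [0.06, 0, -0.3]
  angular:
    - [0, 0, 0]
    - [0, 0, 0]
    - [0, 0, 0]
    - [0, 0, 0]
    - [0, 0, 0]
    - [0, 0, 0]

```text
time: 9.5
position: [0.5592, 0.1518, 0.0367]
tool_rot: [[0.138, 0.99, 0.0], [0.99, -0.138, 0.0], [0.0, 0.0, -1.0]]
contact_force: [0.2, -0.2, 12.9]
grip_width: 0.422
grasp_force: 62.0
```

```bash
python3 r.py
```

```text
9.5 [0.5592 0.1518 0.0367] [ 0.2 -0.2 12.9] [-0.01  0.02  0.06] yaw -0.138
```

Now centred, with only the clip force left. Pressing on down.

>>> step_arm:
  gripper: [1, 1, 1, 1, 1, 1]
  slide:
    - [0, 0, -0.1]
    - [0, 0, -0.2]
    - [0, 0, -0.3]
    - [0, 0, -0.4]
    - [0, 0, -0.4]
    - [0, 0, -0.4]
  angular:
    - [0, 0, 0]
    - [0, 0, 0]
    - [0, 0, 0]
    - [0, 0, 0]
    - [0, 0, 0]
    - [0, 0, 0]

```text
time: 10.1
position: [0.559, 0.1518, 0.0324]
tool_rot: [[0.138, 0.99, -0.0], [0.99, -0.138, 0.0], [-0.0, -0.0, -1.0]]
contact_force: [0.9, 0.6, 6.8]
grip_width: 0.425
grasp_force: 61.3
```

```bash
python3 r.py
```

```text
10.1 [0.559  0.1518 0.0324] [0.9 0.6 6.8] [ 0.1  -0.11  0.01] yaw -0.138
```

>>> step_arm:
  gripper: [1, 1, 1, 1, 1, 1]
  slide:
    - [0, 0, -0.1]
    - [0, 0, -0.2]
    - [0, 0, -0.3]
    - [0, 0, -0.4]
    - [0, 0, -0.4]
    - [0, 0, -0.4]
  angular:
    - [0, 0, 0]
    - [0, 0, 0]
    - [0, 0, 0]
    - [0, 0, 0]
    - [0, 0, 0]
    - [0, 0, 0]

```text
time: 10.7
position: [0.5587, 0.1516, 0.028]
tool_rot: [[0.138, 0.99, -0.001], [0.99, -0.138, -0.0], [-0.0, -0.001, -1.0]]
contact_force: [-0.2, 0.6, -1.3]
grip_width: 0.427
grasp_force: 60.6
```

```bash
python3 r.py
```

```text
10.7 [0.5587 0.1516 0.028 ] [-0.2  0.6 -1.3] [0.01 0.05 0.01] yaw -0.1381
```

Past the noses. The floor should be about 1–1.5 mm lower, so I'll press gently.

>>> step_arm:
  gripper: [1, 1, 1, 1, 1]
  slide:
    - [0, 0, -0.1]
    - [0, 0, -0.2]
    - [0, 0, -0.2]
    - [0, 0, -0.2]
    - [0, 0, -0.2]
  angular:
    - [0, 0, 0]
    - [0, 0, 0]
    - [0, 0, 0]
    - [0, 0, 0]
    - [0, 0, 0]

```text
time: 11.2
position: [0.5591, 0.1517, 0.0267]
tool_rot: [[0.138, 0.99, -0.0], [0.99, -0.138, -0.0], [-0.0, -0.0, -1.0]]
contact_force: [-3.7, -1.0, 9.3]
grip_width: 0.428
grasp_force: 61.9
```

```bash
python3 r.py
```

```text
11.2 [0.5591 0.1517 0.0267] [-3.7 -1.   9.3] [-0.09  0.57  0.03] yaw -0.138
```

>>> step_arm:
  gripper: [1, 1, 1, 1]
  slide:
    - [-0.03, 0, -0.05]
    - [-0.03, 0, -0.1]
    - [-0.03, 0, -0.1]
    - [-0.03, 0, -0.1]
  angular:
    - [0, 0, 0]
    - [0, 0, 0]
    - [0, 0, 0]
    - [0, 0, 0]

```text
time: 11.6
position: [0.5592, 0.1518, 0.0266]
tool_rot: [[0.137, 0.991, 0.001], [0.991, -0.137, 0.0], [0.0, 0.001, -1.0]]
contact_force: [-6.5, -2.1, 26.2]
grip_width: 0.425
grasp_force: 63.7
```

```bash
python3 r.py
```

```text
11.6 [0.5592 0.1518 0.0266] [-6.5 -2.1 26.2] [-0.24  1.15  0.01] yaw -0.1379
```

Rigid floor at the expected height. I'll back off to near zero force, open, and retract.

>>> step_arm:
  gripper: [1, 1, 0.5, 0.4, 0.2, 0, 0, 0, 0]
  slide:
    - [-0.02, 0, 0.1]
    - [-0.02, 0, 0.15]
    - [-0.02, 0, 0.15]
    - [-0.02, 0, 0.15]
    - [-0.02, 0, 0.15]
    - [-0.02, 0, 0.15]
    - [-0.02, 0, 0.15]
    - [-0.02, 0, 0.15]
    - [-0.02, 0, 0.15]
  angular:
    - [0, 0, 0]
    - [0, 0, 0]
    - [0, 0, 0]
    - [0, 0, 0]
    - [0, 0, 0]
    - [0, 0, 0]
    - [0, 0, 0]
    - [0, 0, 0]
    - [0, 0, 0]

```text
time: 12.5
position: [0.5588, 0.1517, 0.0268]
tool_rot: [[0.138, 0.991, -0.0], [0.991, -0.138, -0.0], [-0.0, -0.0, -1.0]]
contact_force: [0.1, -0.5, 0.5]
grip_width: 0.999
grasp_force: 0.0
```

>>> step_arm:
  gripper: [0, 0, 0, 0, 0, 0, 0, 0, 0, 0, 0, 0]
  slide:
    - [0, 0, 1]
    - [0, 0, 3]
    - [0, 0, 6]
    - [0, 0, 10]
    - [0, 0, 14]
    - [-2, 4, 16]
    - [-5, 8, 18]
    - [-8, 12, 18]
    - [-10, 16, 18]
    - [-12, 20, 18]
    - [-12, 20, 18]
    - [-12, 20, 18]
  angular:
    - [0, 0, 0]
    - [0, 0, 0]
    - [0, 0, 0]
    - [0, 0, 0]
    - [0, 0, 0]
    - [0, 0, 0]
    - [0, 0, 0]
    - [0, 0, 0]
    - [0, 0, 0]
    - [0, 0, 0]
    - [0, 0, 0]
    - [0, 0, 0]

```text
time: 13.7
position: [0.4382, 0.3524, 0.2074]
tool_rot: [[0.135, 0.991, 0.0], [0.991, -0.135, 0.0], [0.0, 0.0, -1.0]]
contact_force: [0.8, -0.6, -0.2]
grip_width: 0.997
grasp_force: 0.0
```

Run:
```python
src=open("c.py").read().split("for q,bx")[0]; exec(src)
a=crop(t,205,185,50,60,8);b=crop(s,234,228,50,60,8)
cv2.imwrite("pics/end.png",np.hstack([a,b]))
z=read_state();print(z["position"],z["contact_force"])
```

```text
[0.4391 0.3511 0.2071] [ 0.878  -0.4262 -0.3508]
```

View pics/end.png

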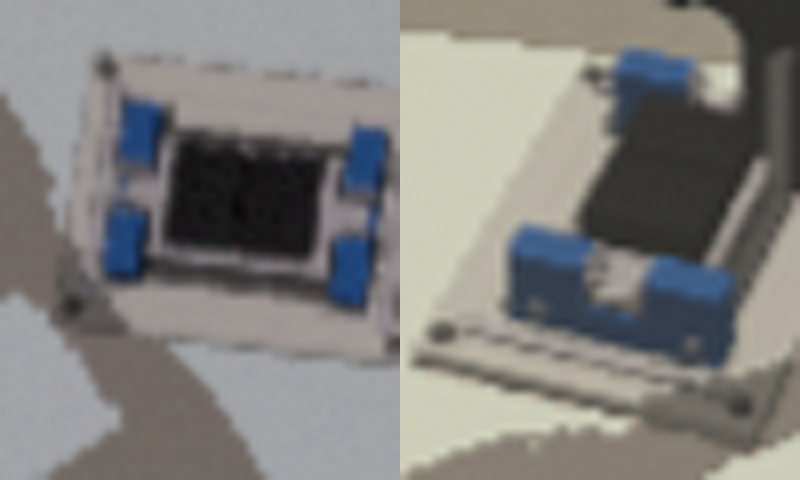

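The pad sits level between the jaws, with its ears in both slots (near ear at (615,275), far ear at (715,85) in the side crop). The gripper is clear of it, so I'll hand in.

```bash
python3 -c "
from workcell import *
print(job_done())"
```

```text
the job is handed in; nothing more can be done
None
```

The brake pad sample is fitted friction face up in the left blue-jawed bracket, both ears in their slots and pressed down to the rigid slot floor (peak force I read was about 26 N); it is released, the arm is clear, and the job was handed in at about 14 s, with no verdict returned.

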